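Hold a paddle board to the inspection light

ROBOT

A 6-joint arm with a two-finger parallel gripper is mounted at the origin on the work surface. World frame = base frame: x ahead of the robot, y to its left, z up, the work surface at z = 0. Lengths are in m, angles in degrees, forces in N, time in s.
With the tool pointing down it reaches from about 0.3 to 0.75 m from the base axis. Payload 8.5 kg.
Tool frame: the origin (TCP) lies at the very end of the fingers, on their centre line; the grasp point (between the pads) lies 19 mm behind it (env.grip_depth is the z of the grasp point in the tool frame, in m); z points along the fingers, y is the direction in which the jaws open and shut (so a half turn about z gives the same grasp; the last joint's range is limited). The gripper opens to 85 mm and grips with 20 to 120 N. Pads are 22 mm wide; open, the fingers measure 114 mm over their backs; the gripper's body (76 mm by 85 mm) begins 54 mm behind the grasp point. The pads swing forward as they close: fully open they stand 13 mm farther back than shut.
Start: joints at [64.441, 21.807, 74.336, -0, 83.858, -12.336], TCP at [0.126, 0.535, 0.231] pointing down, gripper open.
Joint ranges: [-178.18, 178.18], [-50.72, 133.34], [12.68, 142.11], [-81.47, 261.47], [9.98, 163.14], [-165.26, 165.26]. Speed limits (degrees/s): [136.94, 136.94, 180, 180, 180, 180].

INTERFACE

Orientations are given as a 3x3 rotation matrix whose columns are the frame's x, y, z axes.
In Python, from rig import env gives the robot as it stands.
- The arm moves only by the tool apply_moves, never from a script. Its argument "plan" is a list of rows, each an object of numbers: "tx", "ty", "tz": the shift along the world's x, y, z in mm; "rx", "ry", "rz": the turn, a rotation vector about the world's x, y, z in rad; "jaw": the opening, from -1 (shut) to 1 (fully open). A call has 1 to 12 rows; each row is the pose to reach, as a shift and turn from the pose measured when the call began; what a row does not reach only later rows make up. A row lasts 1/10 s, in which the tool goes at most 50 mm and 8.59 degrees, less where a joint would pass 70% of its speed; a pose out of reach is approached as far as the arm can. A call with a gripper value outside its range is refused whole. The fingers move at their own pace and stop on an object; "grip_force" is the grip in N (left out, the last holds). Time passes only in rows, so rows that repeat a pose let the fingers close. It gives the time, the measured TCP pose, the force and the opening at its end, in the units of the state.
- env.observe(): the state, without advancing time (a new reading comes with each control period).
- env.get_image(name): name is "scene" or "top"; returns a dict with "image" (420x560x3 uint8, red, green, blue), "intrinsics" (3x3 intrinsics, pixels), "k1" (the pictures are not rectified: a ray, as slopes to the right and down, at radius r is drawn at 1 + k1 r^2 times it, then the intrinsics apply), "world_from_camera" (4x4, takes a point from camera to world coordinates). Camera axes: x right, y up, looking along -z (the intrinsics and any distortion apply to the point x, -y, -z); pixel columns grow to the right and rows downward; lengths in m; the calibration is good to about 2 mm. A picture is of the moment at which its call begins. There is no depth.
- env.close_job(): hands the job in, once; it reports no verdict.
The state is a dict: "time_s": time; "q": joint angles; "qvel": joint speeds; "joint_efforts": joint torques, N m; "position": TCP position; "tool_rot": TCP orientation; "ft_force": force on the tool from outside, world axes, zero at the start; "wrist_torque": the same for the moment, N m; "grip_width": finger opening in m.
Only numpy, scipy, OpenCV 4.12 (cv2) and the standard library are available. Lean on these libraries where they do the work, as an engineer would, in place of code of your own. Each camera call takes 0.05 s, during which the arm holds its last target.

TASK

The paddle-shaped board (the one with a handle and a hanging hole) is due for its surface check. Slide the dimmer of the inspection light to the strip of masking tape beside its track, then lift that board off the airing rack and hold it level and still in front of the light bar: lengthways along it, opposite its middle, at the bar's height and about a hand's width (10 cm) away. Keep the board level on the way, do not bump the light with it, leave everything else where it is, and finish while still holding the board there.

Things in the scene. Friction and masses are not known exactly. Their poses are not given: they have to be found in the camera images.
- paddle_mid (a point): paddle board's balance point, half-way up its thickness. Wood, 18 mm thick, 0.2-0.3 kg: blade 200 x 58 mm with parallel sides, and a neck 28 mm wide, 100 mm long with a hanging hole. x: from blade to neck, z: up. Blade from x = -129 to +71 mm, neck's end at +171. Starts flat across the rack's bearers in any of 3 places, neck roughly towards the robot. Gripped across the 58 mm here it balances
- paddle: the same paddle board: origin on its underside, 9 mm below paddle_mid, same axes
- rack: airing rack, fixed. Origin: middle of its footprint on the bench. Two timber bearers along its y, 370 mm long, 20 mm wide, middles at x = -50 and +50 mm, tops 100 mm above the bench; free air between them down to a low bar (27 mm high) at x = 0. Three boards lie across them side by side, 120 mm from middle to middle; nothing stands higher than the boards
- plain: plain rectangular board 300 x 58 x 18 mm on the rack, to be left alone; origin: middle of its underside, x lengthways
- oblong: board with both ends fully rounded, 280 x 58 x 18 mm, on the rack, to be left alone; origin: middle of its underside, x lengthways
- light: inspection light, fixed. Origin: middle of its base plate's underside, on the bench. Plate 370 (x) x 215 (y) x 12 mm; dimmer housing 200 (x) x 66 (y) mm at y = -65 mm, top 44 mm above the bench; level light bar 370 mm long along x on two posts at y = +87 mm. Its front is -y, towards the rack
- bar (a point): middle of the light bar's shining front face, 210 mm above the bench; axes of light (x along the bar, -y straight out in front). The bar is 40 mm high and 30 mm deep
- dimmer_grip (a point): middle of the dimmer's grip, half-way up: black block 14 mm along the track (x), 22 mm across it (y), 26 mm high, white line across its top, underside 1 mm above the housing. Axes of light. The track lies 125 mm in front of the light bar's face
- dimmer (a joint): place of the grip on its track: 0 (dark, nearest the robot) to 0.100 m (full), growing towards the light's +x. Slides with about 1.5 N of friction and stays where it is left
- mark: strip of masking tape lying flat on the dimmer housing beside the slot, 8 mm along the track (x), 20 mm across it (y), its middle 17 mm in front (-y) of the slot's middle; axes of light. The dimmer is set when the grip's white line is in line with the strip's middle (same x)
- sander: cork sanding block 110 x 65 x 30 mm on the bench beside the rack, to be left alone; origin: middle of its underside
- rounds: pile of three round boards, 164 mm across, 60 mm high, on the bench beside the rack, to be left alone; origin: middle of its underside

How it is judged (in metres and radians):
On the way, in this order (a step that is already met when the one before it is completed fails the run):
1. the dimmer's grip rests at the tape strip, while the paddle board still lies on the rack (x of dimmer_grip in the frame of mark between -0.006 and 0.006 m and velocity of joint dimmer between -0.01 and 0.01 m/s and contact force between paddle and rack above 0.5 N), for 0.2 s.
2. the paddle board is lifted clear of the rack in the fingers (contact force between paddle and the fingers above 1 N and contact force between paddle and rack below 0.05 N and height (world z) of paddle_mid above 0.13 m), for 0.2 s.
At the end, for the whole second after the job is handed in: dimmer within 6 mm of the tape; board held by the fingers alone, level within 5 deg, within 11 deg of parallel to the bar, still; balance point within 60 mm of the bar's middle along it, 60-150 mm before its face, within 30 mm of its height; other boards, block and pile within 20 mm of their starts (x of dimmer_grip in the frame of mark between -0.006 and 0.006 m and contact force between paddle and the fingers above 1 N and contact force between paddle and rack below 0.05 N and contact force between paddle and light below 0.05 N and angle between paddle_mid's own z axis and vertical below 0.09 rad and angle between the x axis of paddle_mid and the x axis of bar, either way round below 0.2 rad and x of paddle_mid in the frame of bar between -0.06 and 0.06 m and y of paddle_mid in the frame of bar between -0.15 and -0.06 m and z of paddle_mid in the frame of bar between -0.03 and 0.03 m and linear speed of paddle below 0.015 m/s and angular speed of paddle below 0.08 rad/s and distance of each of plain, oblong, sander, rounds from where it was at the start of the episode below 0.02 m); the arm keeps its last pose, push and grip.
It fails at once if another board, the sanding block or the pile of round boards is disturbed (moved more than 20 mm) (distance of any of plain, oblong, sander, rounds from where it was at the start of the episode above 0.02 m).
It fails at once if the paddle board is tipped more than 20 degrees (angle between paddle_mid's own z axis and vertical above 0.35 rad).
It fails at once if the paddle board bumps the light (more than 3 N) (contact force between paddle and light above 3 N).
It also fails if it takes over 61 s, if anything falls off the work surface, if the arm or the gripper's body presses on something with over 40 N, if the wrist force passes 120 N, or if a joint passes its speed limit or range.

## Working session

There is one attempt and no reset: what is moved stays moved. The work goes in short steps, Python scripts to look and compute and a tool call to move; the robot and the scene stay as the last step left them, time stands still between calls to the robot, and variables do not carry over. Pictures are saved under pics/ and viewed, and the job is handed in when it is done.

Besides the shell and the picture viewer there is one more tool, called after "Request:" by a JSON object that holds its "api" and its "payload", one argument or row to a line. apply_moves: Moves the arm, as the interface text tells. Its arguments: {"type":"object","properties":{"plan":{"type":"array","items":{"type":"object","properties":{"tx":{"type":"number"},"ty":{"type":"number"},"tz":{"type":"number"},"rx":{"type":"number"},"ry":{"type":"number"},"rz":{"type":"number"},"jaw":{"type":"number"}}}},"grip_force":{"type":"number"}},"required":["plan"]}

```bash
mkdir -p pics; cat > h.py <<'E'
import numpy as np, cv2
from rig import env
def snap(name,fn):
    d=env.get_image(name); cv2.imwrite(fn,cv2.cvtColor(d["image"],cv2.COLOR_RGB2BGR)); 
    np.savez(fn.replace('.png','.npz'),im=d["image"],K=d["intrinsics"],k1=d["k1"],T=d["world_from_camera"]); return d
def load(fn): 
    return np.load(fn.replace('.png','.npz'))
def ray(d,u,v):
    K=d["K"];k1=float(d["k1"]);dist=np.array([k1,0,0,0,0.])
    p=cv2.undistortPoints(np.array([[[u,v]]],float),K,dist)[0,0]
    T=d["T"]; return T[:3,3],T[:3,:3]@np.array([p[0],-p[1],-1])
def at(d,u,v,z):
    o,r=ray(d,u,v); return o+r*(z-o[2])/r[2]
def proj(d,P):
    T=d["T"];c=T[:3,:3].T@(np.array(P)-T[:3,3]); x,y=c[0]/-c[2],-c[1]/-c[2]; s=1+float(d["k1"])*(x*x+y*y)
    K=d["K"];return np.array([K[0,0]*x*s+K[0,2],K[1,1]*y*s+K[1,2]])
def crop(fn,u0,v0,u1,v1,out,f):
    im=cv2.imread(fn)[v0:v1,u0:u1]; cv2.imwrite(out,cv2.resize(im,None,fx=f,fy=f,interpolation=cv2.INTER_CUBIC))
E
python3 - <<'E'
from h import *
for n in("top","scene"):
    d=snap(n,f"pics/{n}0.png"); print(n,d["intrinsics"].tolist(),d["k1"],d["world_from_camera"].round(3).tolist())
s=env.observe(); print(s); print(env.grip_depth)
E
```

```text
top [[497.8337721519742, 0.0, 278.1138580088663], [0.0, 497.8337721519742, 204.68018288636617], [0.0, 0.0, 1.0]] -0.0530526034996781 [[0.04, 0.978, -0.203, 0.208], [-0.999, 0.04, -0.006, -0.103], [0.003, 0.203, 0.979, 1.486], [0.0, 0.0, 0.0, 1.0]]
scene [[426.35659196346774, 0.0, 281.91233232309315], [0.0, 426.35659196346774, 207.26611968329098], [0.0, 0.0, 1.0]] -0.07890468196389532 [[-0.411, -0.599, 0.687, 1.162], [0.912, -0.278, 0.302, 0.186], [0.01, 0.75, 0.661, 0.782], [0.0, 0.0, 0.0, 1.0]]
{'time_s': 0.1, 'q': array([ 6.44390124e+01,  2.18378876e+01,  7.43760061e+01, -5.42296385e-04,
        8.38582241e+01, -1.23350011e+01]), 'qvel': array([-0.04798067, -0.06156167, -0.08323684,  0.06728107, -0.02130291,
        0.02901783]), 'joint_efforts': array([ 4.07148676e-03, -4.49224663e+01, -2.31655043e+01, -2.06376671e-04,
        3.72361246e-03,  3.87814794e-05]), 'position': array([0.12572736, 0.53519065, 0.23079235]), 'tool_rot': array([[-9.73475398e-01,  2.28791092e-01, -5.34600389e-04],
       [ 2.28791569e-01,  9.73474766e-01, -1.13955988e-03],
       [ 2.59698838e-04, -1.23164557e-03, -9.99999208e-01]]), 'ft_force': array([-0.40754867,  0.0955383 ,  1.36858111]), 'wrist_torque': array([-0.03428762, -0.02100916,  0.01214947]), 'grip_width': 0.08533099519475353}
-0.0187
```

View pics/top0.png

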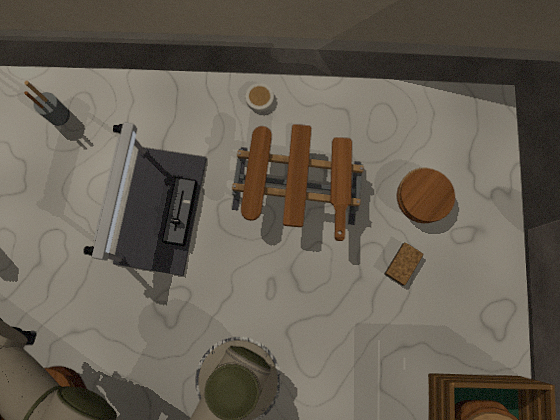

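View pics/scene0.png

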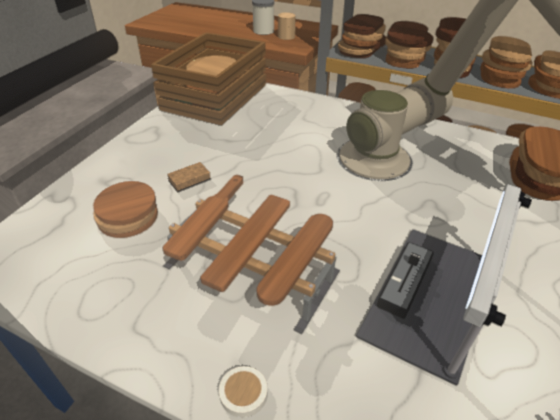

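The top view shows the light at left (bar x≈120, housing about (180,212)) and the rack in the middle. The paddle is the rightmost board (342,190), with its neck pointing down towards the robot at (340,235). Next I'll enlarge the details.

```bash
python3 - <<'E'
from h import *
crop("pics/top0.png",80,110,220,290,"pics/c1.png",4.2) if 0 else crop("pics/top0.png",150,165,215,260,"pics/c1.png",6)
crop("pics/scene0.png",370,220,450,320,"pics/c2.png",6)
crop("pics/top0.png",300,120,390,250,"pics/c3.png",4.5)
crop("pics/top0.png",80,115,150,265,"pics/c4.png",4)
E
```

```text
(no output)
```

View pics/c1.png

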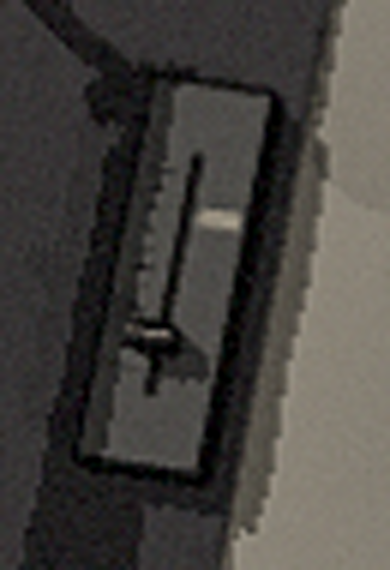

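View pics/c2.png

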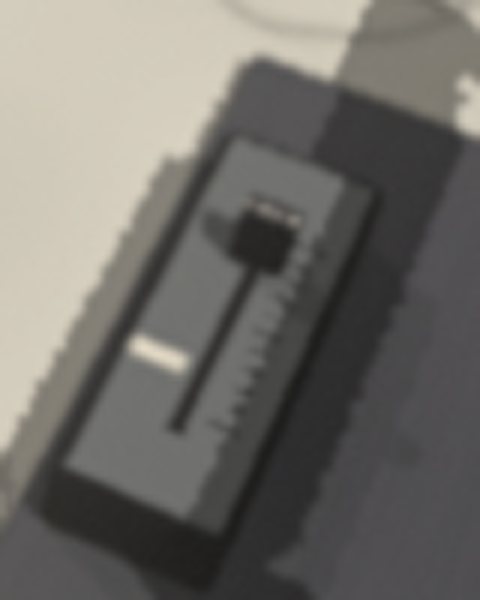

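View pics/c3.png

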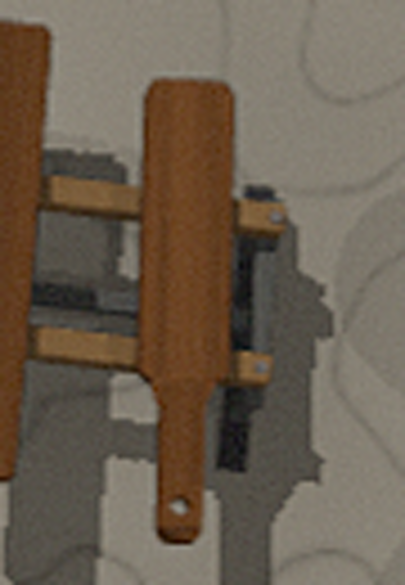

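View pics/c4.png

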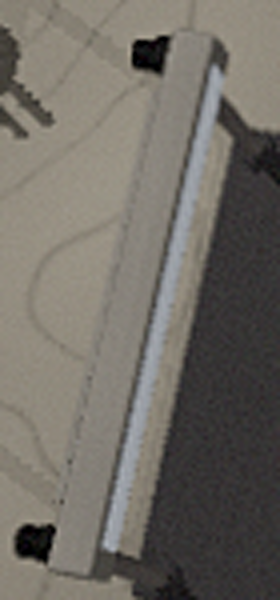

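```bash
cat > m.py <<'E'
from h import *
t=load("pics/top0.png"); s=load("pics/scene0.png")
def c(X,Y,f,u,v): return ((X+.5)/f-.5+u,(Y+.5)/f-.5+v)
def T(n,X,Y,f,u,v,z,d=t): 
    p=at(d,*c(X,Y,f,u,v),z); print(n,p.round(4)); return p
a=T("tape top",220,219,6,150,165,.044); b=T("tape scene",157,355,6,370,220,.044,s)
g=T("line top",150,330,6,150,165,.071); g2=T("line scene",275,211,6,370,220,.071,s)
s1=T("slot far",197,158,6,150,165,.044); s2=T("slot near",150,392,6,150,165,.044)
h=[T("house",*x,6,150,165,.044) for x in ((172,85),(272,95),(205,470),(105,460))]
B=[T("bar",*x,4,80,115,.230) for x in ((178,32),(220,38),(100,572),(50,570))]
ang=lambda p,q:np.degrees(np.arctan2(p[1]-q[1],p[0]-q[0]))
print(ang(s1,s2),ang(B[0],B[3]),ang(B[1],B[2]),np.linalg.norm(B[1]-B[2]),np.linalg.norm(B[0]-B[3]))
P=[T("pad "+n,*x,4.5,300,120,.118) for n,x in dict(tl=(146,82),tr=(234,84),bl=(140,372),br=(228,374),l1=(147,200),r1=(233,200),ne=(178,542),hole=(180,506),nl=(158,480),nr=(203,480)).items()]
E
python3 m.py
```

```text
tape top [0.5074 0.1779 0.044 ]
tape scene [0.5075 0.1773 0.044 ]
line top [0.4459 0.2022 0.071 ]
line scene [0.444  0.2029 0.071 ]
slot far [0.5378 0.1917 0.044 ]
slot near [0.4197 0.2055 0.044 ]
house [0.5747 0.2072 0.044 ]
house [0.5715 0.1568 0.044 ]
house [0.3826 0.1756 0.044 ]
house [0.3854 0.2248 0.044 ]
bar [0.6769 0.326  0.23  ]
bar [0.6737 0.2972 0.23  ]
bar [0.314  0.3382 0.23  ]
bar [0.3139 0.3705 0.23  ]
-6.64656533071507 -6.979496076337989 -6.513189531035838 0.3619589589240713 0.36574033854689464
pad tl [ 0.6958 -0.2433  0.118 ]
pad tr [ 0.6969 -0.2999  0.118 ]
pad bl [ 0.5051 -0.2428  0.118 ]
pad br [ 0.506  -0.2979  0.118 ]
pad l1 [ 0.617  -0.2452  0.118 ]
pad r1 [ 0.6193 -0.2999  0.118 ]
pad ne [ 0.3991 -0.2682  0.118 ]
pad hole [ 0.4215 -0.2691  0.118 ]
pad nl [ 0.4372 -0.2552  0.118 ]
pad nr [ 0.4383 -0.2831  0.118 ]
```

Both cameras agree: the tape is at (0.5075, 0.1776) and the grip's white line at (0.445, 0.2025). The 17 mm cross offset comes out as stated, so the travel along the track is 65 mm. The light's axis lies at −6.7°. The bar's near end is in the straight path, so I'll rise before crossing.

Request:
{"api": "apply_moves", "payload": {
  "plan": [
    {"tz": 50},
    {"tz": 100},
    {"tx": 32, "ty": -33, "tz": 110},
    {"tx": 64, "ty": -67, "tz": 110, "rz": 0.03},
    {"tx": 96, "ty": -100, "tz": 110, "rz": 0.05},
    {"tx": 128, "ty": -133, "tz": 110, "rz": 0.08},
    {"tx": 160, "ty": -167, "tz": 110, "rz": 0.113},
    {"tx": 192, "ty": -200, "tz": 110, "rz": 0.113},
    {"tx": 224, "ty": -233, "tz": 110, "rz": 0.113},
    {"tx": 256, "ty": -267, "tz": 110, "rz": 0.113},
    {"tx": 288, "ty": -300, "tz": 110, "rz": 0.113},
    {"tx": 319, "ty": -333, "tz": 110, "rz": 0.113}
  ]
}}

```text
validation failed for argument at $.pl...
```

Request:
{"api": "apply_moves", "payload": {
  "plan": [
    {"tx": 0, "ty": 0, "tz": 50, "rx": 0, "ry": 0, "rz": 0, "jaw": 1},
    {"tx": 0, "ty": 0, "tz": 100, "rx": 0, "ry": 0, "rz": 0, "jaw": 1}
  ],
  "grip_force": 20
}}

```text
time_s: 0.3
position: [0.1254, 0.5346, 0.3309]
tool_rot: [[-0.973, 0.229, -0.002], [0.229, 0.973, -0.005], [0.001, -0.005, -1.0]]
ft_force: [0.3, 1.0, -0.3]
grip_width: 0.0855
```

Request:
{"api": "apply_moves", "payload": {
  "plan": [
    {"tx": 32, "ty": -33, "tz": 10, "rx": 0, "ry": 0, "rz": 0.02, "jaw": 1},
    {"tx": 64, "ty": -67, "tz": 10, "rx": 0, "ry": 0, "rz": 0.04, "jaw": 1},
    {"tx": 96, "ty": -100, "tz": 10, "rx": 0, "ry": 0, "rz": 0.06, "jaw": 1},
    {"tx": 128, "ty": -133, "tz": 10, "rx": 0, "ry": 0, "rz": 0.08, "jaw": 1},
    {"tx": 160, "ty": -166, "tz": 10, "rx": 0, "ry": 0, "rz": 0.1, "jaw": 1},
    {"tx": 192, "ty": -200, "tz": 10, "rx": 0, "ry": 0, "rz": 0.113, "jaw": 1},
    {"tx": 224, "ty": -233, "tz": 10, "rx": 0, "ry": 0, "rz": 0.113, "jaw": 1},
    {"tx": 256, "ty": -266, "tz": 10, "rx": 0, "ry": 0, "rz": 0.113, "jaw": 1},
    {"tx": 288, "ty": -300, "tz": 10, "rx": 0, "ry": 0, "rz": 0.113, "jaw": 1},
    {"tx": 320, "ty": -332, "tz": 10, "rx": 0, "ry": 0, "rz": 0.113, "jaw": 1},
    {"tx": 320, "ty": -332, "tz": -20, "rx": 0, "ry": 0, "rz": 0.113, "jaw": 1},
    {"tx": 320, "ty": -332, "tz": -60, "rx": 0, "ry": 0, "rz": 0.113, "jaw": 1}
  ],
  "grip_force": 20
}}

```text
time_s: 1.5
position: [0.4468, 0.2015, 0.2706]
tool_rot: [[-0.993, 0.12, 0.001], [0.12, 0.993, -0.005], [-0.002, -0.005, -1.0]]
ft_force: [0.7, -0.4, -0.1]
grip_width: 0.0852
```

Request:
{"api": "apply_moves", "payload": {
  "plan": [
    {"tx": -2, "ty": 1, "tz": -50, "rx": 0, "ry": 0, "rz": 0, "jaw": 1},
    {"tx": -2, "ty": 1, "tz": -100, "rx": 0, "ry": 0, "rz": 0, "jaw": 1},
    {"tx": -2, "ty": 1, "tz": -140, "rx": 0, "ry": 0, "rz": 0, "jaw": 1},
    {"tx": -2, "ty": 1, "tz": -180, "rx": 0, "ry": 0, "rz": 0, "jaw": 1},
    {"tx": -2, "ty": 1, "tz": -200, "rx": 0, "ry": 0, "rz": 0, "jaw": 1},
    {"tx": -2, "ty": 1, "tz": -212, "rx": 0, "ry": 0, "rz": 0, "jaw": 1},
    {"tx": -2, "ty": 1, "tz": -219, "rx": 0, "ry": 0, "rz": 0, "jaw": 1},
    {"tx": -2, "ty": 1, "tz": -219, "rx": 0, "ry": 0, "rz": 0, "jaw": 1}
  ],
  "grip_force": 20
}}

```text
time_s: 2.3
position: [0.4445, 0.2024, 0.051]
tool_rot: [[-0.993, 0.12, -0.0], [0.12, 0.993, -0.005], [-0.0, -0.005, -1.0]]
ft_force: [0.6, -0.3, 1.1]
grip_width: 0.0853
```

```bash
python3 - <<'E'
from h import *
snap("scene","pics/s1.png");crop("pics/s1.png",330,150,530,320,"pics/s1c.png",4)
E
```

```text
(no output)
```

View pics/s1c.png

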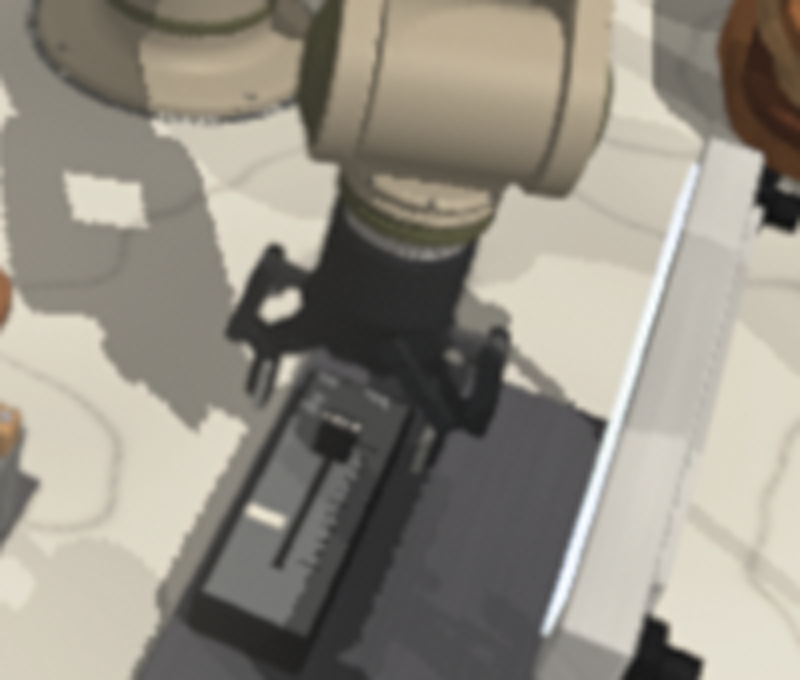

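The fingers straddle the grip at crop (335,435), clear of the bar. Closing now.

Request:
{"api": "apply_moves", "payload": {
  "plan": [
    {"tx": 0, "ty": 0, "tz": 0, "rx": 0, "ry": 0, "rz": 0, "jaw": -1},
    {"tx": 0, "ty": 0, "tz": 0, "rx": 0, "ry": 0, "rz": 0, "jaw": -1},
    {"tx": 0, "ty": 0, "tz": 0, "rx": 0, "ry": 0, "rz": 0, "jaw": -1},
    {"tx": 0, "ty": 0, "tz": 0, "rx": 0, "ry": 0, "rz": 0, "jaw": -1},
    {"tx": 0, "ty": 0, "tz": 0, "rx": 0, "ry": 0, "rz": 0, "jaw": -1},
    {"tx": 0, "ty": 0, "tz": 0, "rx": 0, "ry": 0, "rz": 0, "jaw": -1},
    {"tx": 0, "ty": 0, "tz": 0, "rx": 0, "ry": 0, "rz": 0, "jaw": -1},
    {"tx": 0, "ty": 0, "tz": 0, "rx": 0, "ry": 0, "rz": 0, "jaw": -1}
  ],
  "grip_force": 20
}}

```text
time_s: 3.15
position: [0.445, 0.2027, 0.052]
tool_rot: [[-0.993, 0.12, 0.002], [0.12, 0.993, -0.004], [-0.002, -0.004, -1.0]]
ft_force: [-0.8, 1.8, 5.6]
grip_width: 0.0214
```

Request:
{"api": "apply_moves", "payload": {
  "plan": [
    {"tx": 6, "ty": -1, "tz": 0, "rx": 0, "ry": 0, "rz": 0, "jaw": -1},
    {"tx": 16, "ty": -2, "tz": 0, "rx": 0, "ry": 0, "rz": 0, "jaw": -1},
    {"tx": 26, "ty": -3, "tz": 0, "rx": 0, "ry": 0, "rz": 0, "jaw": -1},
    {"tx": 36, "ty": -4, "tz": 0, "rx": 0, "ry": 0, "rz": 0, "jaw": -1},
    {"tx": 46, "ty": -5.4, "tz": 0, "rx": 0, "ry": 0, "rz": 0, "jaw": -1},
    {"tx": 56, "ty": -6.6, "tz": 0, "rx": 0, "ry": 0, "rz": 0, "jaw": -1},
    {"tx": 62, "ty": -7.3, "tz": 0, "rx": 0, "ry": 0, "rz": 0, "jaw": -1},
    {"tx": 64.5, "ty": -7.6, "tz": 0, "rx": 0, "ry": 0, "rz": 0, "jaw": -1},
    {"tx": 64.5, "ty": -7.6, "tz": 0, "rx": 0, "ry": 0, "rz": 0, "jaw": -1},
    {"tx": 64.5, "ty": -7.6, "tz": 0, "rx": 0, "ry": 0, "rz": 0, "jaw": -1}
  ],
  "grip_force": 20
}}

```text
time_s: 4.15
position: [0.5099, 0.195, 0.0521]
tool_rot: [[-0.993, 0.12, 0.003], [0.12, 0.993, -0.004], [-0.003, -0.004, -1.0]]
ft_force: [1.8, 0.3, 1.7]
grip_width: 0.0214
```

Now open, rise and look.

Request:
{"api": "apply_moves", "payload": {
  "plan": [
    {"tx": 0, "ty": 0, "tz": 0, "rx": 0, "ry": 0, "rz": 0, "jaw": 1},
    {"tx": 0, "ty": 0, "tz": 0, "rx": 0, "ry": 0, "rz": 0, "jaw": 1},
    {"tx": 0, "ty": 0, "tz": 0, "rx": 0, "ry": 0, "rz": 0, "jaw": 1},
    {"tx": 0, "ty": 0, "tz": 0, "rx": 0, "ry": 0, "rz": 0, "jaw": 1},
    {"tx": 0, "ty": 0, "tz": 20, "rx": 0, "ry": 0, "rz": 0, "jaw": 1},
    {"tx": 0, "ty": 0, "tz": 60, "rx": 0, "ry": 0, "rz": 0, "jaw": 1},
    {"tx": 0, "ty": 0, "tz": 110, "rx": 0, "ry": 0, "rz": 0, "jaw": 1},
    {"tx": 0, "ty": 0, "tz": 160, "rx": 0, "ry": 0, "rz": 0, "jaw": 1},
    {"tx": 0, "ty": -40, "tz": 180, "rx": 0, "ry": 0, "rz": 0, "jaw": 1},
    {"tx": 0, "ty": -90, "tz": 180, "rx": 0, "ry": 0, "rz": 0, "jaw": 1},
    {"tx": 0, "ty": -140, "tz": 180, "rx": 0, "ry": 0, "rz": 0, "jaw": 1},
    {"tx": 0, "ty": -190, "tz": 180, "rx": 0, "ry": 0, "rz": 0, "jaw": 1}
  ],
  "grip_force": 20
}}

```text
time_s: 5.35
position: [0.5094, 0.0034, 0.2323]
tool_rot: [[-0.993, 0.119, 0.003], [0.119, 0.993, -0.005], [-0.003, -0.004, -1.0]]
ft_force: [0.9, 0.1, 0.2]
grip_width: 0.0857
```

```bash
python3 - <<'E'
from h import *
snap("scene","pics/s2.png");snap("top","pics/t2.png")
crop("pics/s2.png",370,220,450,320,"pics/s2c.png",6); crop("pics/t2.png",150,165,215,260,"pics/t2c.png",6)
E
```

```text
(no output)
```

View pics/s2c.png

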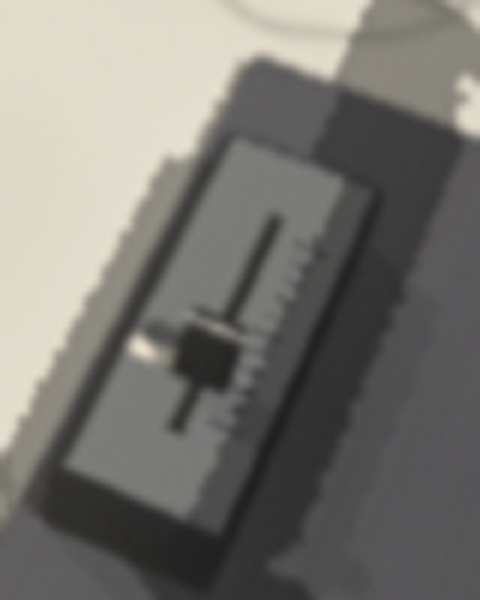

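View pics/t2c.png

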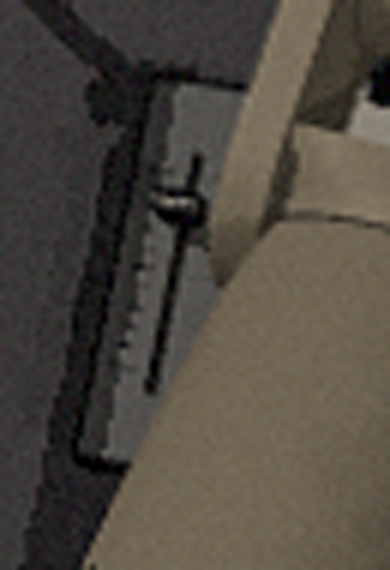

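```bash
python3 - <<'E'
from m import *
print('----')
a=T("line scene",217,326,6,370,220,.071,load("pics/s2.png")); b=T("line top",176,206,6,150,165,.071,load("pics/t2.png"))
tp=np.array([.5075,.1776]); e=np.array([.9932,-.1167])
for p in(a,b): print(((p[:2]-tp)@e)*1000)
print(env.observe()["position"])
E
```

```text
tape top [0.5074 0.1779 0.044 ]
tape scene [0.5075 0.1773 0.044 ]
line top [0.4459 0.2022 0.071 ]
line scene [0.444  0.2029 0.071 ]
slot far [0.5378 0.1917 0.044 ]
slot near [0.4197 0.2055 0.044 ]
house [0.5747 0.2072 0.044 ]
house [0.5715 0.1568 0.044 ]
house [0.3826 0.1756 0.044 ]
house [0.3854 0.2248 0.044 ]
bar [0.6769 0.326  0.23  ]
bar [0.6737 0.2972 0.23  ]
bar [0.314  0.3382 0.23  ]
bar [0.3139 0.3705 0.23  ]
-6.64656533071507 -6.979496076337989 -6.513189531035838 0.3619589589240713 0.36574033854689464
pad tl [ 0.6958 -0.2433  0.118 ]
pad tr [ 0.6969 -0.2999  0.118 ]
pad bl [ 0.5051 -0.2428  0.118 ]
pad br [ 0.506  -0.2979  0.118 ]
pad l1 [ 0.617  -0.2452  0.118 ]
pad r1 [ 0.6193 -0.2999  0.118 ]
pad ne [ 0.3991 -0.2682  0.118 ]
pad hole [ 0.4215 -0.2691  0.118 ]
pad nl [ 0.4372 -0.2552  0.118 ]
pad nr [ 0.4383 -0.2831  0.118 ]
----
line scene [0.5092 0.1946 0.071 ]
line top [0.5074 0.1945 0.071 ]
-0.29463178564943154
-2.110186466404997
[5.09852323e-01 9.30811603e-05 2.31965356e-01]
```

The dimmer's line is −0.3 mm (scene) and −2.1 mm (top) from the tape middle, inside the 6 mm tolerance. Next is the paddle, with its balance point at about (0.5685, −0.271).

Request:
{"api": "apply_moves", "payload": {
  "plan": [
    {"tx": 10, "ty": -45, "tz": 0, "rx": 0, "ry": 0, "rz": 0.02, "jaw": 1},
    {"tx": 20, "ty": -90, "tz": 0, "rx": 0, "ry": 0, "rz": 0.04, "jaw": 1},
    {"tx": 30, "ty": -135, "tz": 0, "rx": 0, "ry": 0, "rz": 0.06, "jaw": 1},
    {"tx": 40, "ty": -180, "tz": 0, "rx": 0, "ry": 0, "rz": 0.08, "jaw": 1},
    {"tx": 50, "ty": -225, "tz": 0, "rx": 0, "ry": 0, "rz": 0.1, "jaw": 1},
    {"tx": 58.5, "ty": -265, "tz": 0, "rx": 0, "ry": 0, "rz": 0.107, "jaw": 1},
    {"tx": 58.5, "ty": -271, "tz": 0, "rx": 0, "ry": 0, "rz": 0.107, "jaw": 1},
    {"tx": 58.5, "ty": -271, "tz": -20, "rx": 0, "ry": 0, "rz": 0.107, "jaw": 1},
    {"tx": 58.5, "ty": -271, "tz": -50, "rx": 0, "ry": 0, "rz": 0.107, "jaw": 1},
    {"tx": 58.5, "ty": -271, "tz": -70, "rx": 0, "ry": 0, "rz": 0.107, "jaw": 1},
    {"tx": 58.5, "ty": -271, "tz": -70, "rx": 0, "ry": 0, "rz": 0.107, "jaw": 1}
  ],
  "grip_force": 20
}}

```text
time_s: 6.55
position: [0.5674, -0.269, 0.1592]
tool_rot: [[-1.0, 0.019, -0.002], [0.019, 1.0, -0.002], [0.002, -0.002, -1.0]]
ft_force: [-0.5, 0.2, -0.5]
grip_width: 0.0852
```

```bash
python3 - <<'E'
from h import *
snap("scene","pics/s3.png");crop("pics/s3.png",120,120,320,320,"pics/s3c.png",3)
E
```

```text
(no output)
```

View pics/s3c.png

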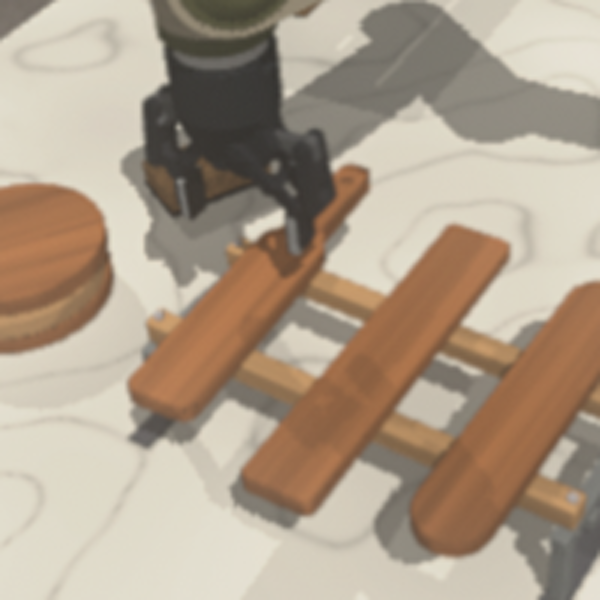

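The fingers straddle the blade, clear of its neighbours. Going down to grasp.

Request:
{"api": "apply_moves", "payload": {
  "plan": [
    {"tx": 1, "ty": -2, "tz": 0, "rx": 0, "ry": 0, "rz": 0.008, "jaw": 1},
    {"tx": 1, "ty": -2, "tz": -20, "rx": 0, "ry": 0, "rz": 0.008, "jaw": 1},
    {"tx": 1, "ty": -2, "tz": -40, "rx": 0, "ry": 0, "rz": 0.008, "jaw": 1},
    {"tx": 1, "ty": -2, "tz": -60, "rx": 0, "ry": 0, "rz": 0.008, "jaw": 1},
    {"tx": 1, "ty": -2, "tz": -77, "rx": 0, "ry": 0, "rz": 0.008, "jaw": 1},
    {"tx": 1, "ty": -2, "tz": -77, "rx": 0, "ry": 0, "rz": 0.008, "jaw": 1},
    {"tx": 1, "ty": -2, "tz": -77, "rx": 0, "ry": 0, "rz": 0.008, "jaw": -1},
    {"tx": 1, "ty": -2, "tz": -77, "rx": 0, "ry": 0, "rz": 0.008, "jaw": -1},
    {"tx": 1, "ty": -2, "tz": -77, "rx": 0, "ry": 0, "rz": 0.008, "jaw": -1},
    {"tx": 1, "ty": -2, "tz": -77, "rx": 0, "ry": 0, "rz": 0.008, "jaw": -1},
    {"tx": 1, "ty": -2, "tz": -77, "rx": 0, "ry": 0, "rz": 0.008, "jaw": -1},
    {"tx": 1, "ty": -2, "tz": -77, "rx": 0, "ry": 0, "rz": 0.008, "jaw": -1}
  ],
  "grip_force": 60
}}

```text
time_s: 7.8
position: [0.57, -0.2721, 0.0864]
tool_rot: [[-1.0, 0.011, 0.004], [0.011, 1.0, -0.006], [-0.004, -0.006, -1.0]]
ft_force: [0.2, 1.7, 6.9]
grip_width: 0.057
```

Request:
{"api": "apply_moves", "payload": {
  "plan": [
    {"tx": 0, "ty": 0, "tz": 3, "rx": 0, "ry": 0, "rz": 0, "jaw": -1},
    {"tx": 0, "ty": 0, "tz": 10, "rx": 0, "ry": 0, "rz": 0, "jaw": -1},
    {"tx": 0, "ty": 0, "tz": 20, "rx": 0, "ry": 0, "rz": 0, "jaw": -1},
    {"tx": 0, "ty": 0, "tz": 35, "rx": 0, "ry": 0, "rz": 0, "jaw": -1},
    {"tx": 0, "ty": 0, "tz": 50, "rx": 0, "ry": 0, "rz": 0, "jaw": -1},
    {"tx": 0, "ty": 0, "tz": 65, "rx": 0, "ry": 0, "rz": 0, "jaw": -1},
    {"tx": 0, "ty": 0, "tz": 80, "rx": 0, "ry": 0, "rz": 0, "jaw": -1},
    {"tx": 0, "ty": 0, "tz": 80, "rx": 0, "ry": 0, "rz": 0, "jaw": -1},
    {"tx": 0, "ty": 0, "tz": 80, "rx": 0, "ry": 0, "rz": 0, "jaw": -1},
    {"tx": 0, "ty": 0, "tz": 80, "rx": 0, "ry": 0, "rz": 0, "jaw": -1}
  ],
  "grip_force": 60
}}

```text
time_s: 8.8
position: [0.5697, -0.2718, 0.1656]
tool_rot: [[-1.0, 0.011, 0.003], [0.011, 1.0, -0.005], [-0.003, -0.005, -1.0]]
ft_force: [-0.4, -0.1, -1.8]
grip_width: 0.0572
```

```bash
python3 - <<'E'
from h import *
snap("scene","pics/s4.png");snap("top","pics/t4.png");crop("pics/s4.png",120,100,380,320,"pics/s4c.png",3)
s=env.observe(); print(s["ft_force"],s["wrist_torque"],s["position"])
E
```

```text
[ 0.95614979  0.17713219 -2.88633255] [-0.01435796  0.02856631 -0.02807414] [ 0.56976112 -0.27187962  0.16552502]
```

View pics/s4c.png

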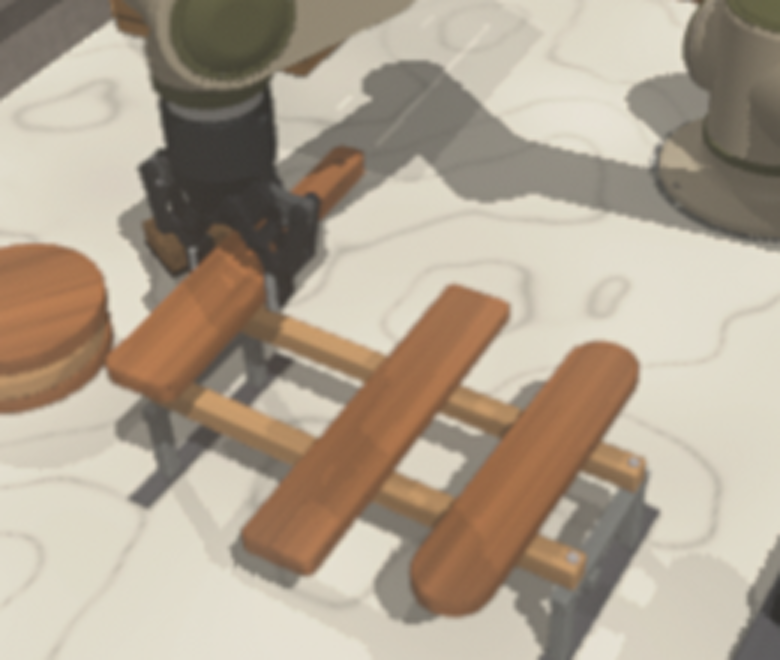

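View pics/t4.png

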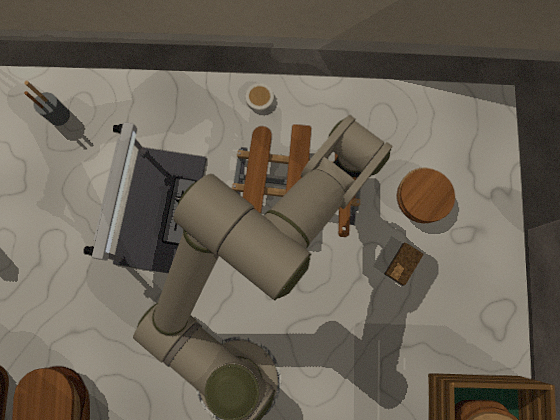

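The board came up level and gripped at 57 mm. The change in force, about −2.5 N, fits its weight, and the neighbours are still in place. Now I'll carry it over.

Request:
{"api": "apply_moves", "payload": {
  "plan": [
    {"tx": 0, "ty": 5, "tz": 8, "rx": 0, "ry": 0, "rz": 0, "jaw": -1},
    {"tx": -2, "ty": 15, "tz": 20, "rx": 0, "ry": 0, "rz": -0.005, "jaw": -1},
    {"tx": -5, "ty": 33, "tz": 32, "rx": 0, "ry": 0, "rz": -0.01, "jaw": -1},
    {"tx": -9, "ty": 55, "tz": 40, "rx": 0, "ry": 0, "rz": -0.02, "jaw": -1},
    {"tx": -13, "ty": 80, "tz": 45, "rx": 0, "ry": 0, "rz": -0.03, "jaw": -1},
    {"tx": -18, "ty": 105, "tz": 45, "rx": 0, "ry": 0, "rz": -0.04, "jaw": -1},
    {"tx": -23, "ty": 130, "tz": 45, "rx": 0, "ry": 0, "rz": -0.05, "jaw": -1},
    {"tx": -28, "ty": 155, "tz": 45, "rx": 0, "ry": 0, "rz": -0.06, "jaw": -1},
    {"tx": -33, "ty": 180, "tz": 45, "rx": 0, "ry": 0, "rz": -0.07, "jaw": -1},
    {"tx": -38, "ty": 200, "tz": 45, "rx": 0, "ry": 0, "rz": -0.08, "jaw": -1},
    {"tx": -42, "ty": 215, "tz": 45, "rx": 0, "ry": 0, "rz": -0.085, "jaw": -1},
    {"tx": -44, "ty": 222, "tz": 45, "rx": 0, "ry": 0, "rz": -0.09, "jaw": -1}
  ],
  "grip_force": 60
}}

```text
time_s: 10.1
position: [0.5252, -0.048, 0.2115]
tool_rot: [[-0.995, 0.099, 0.004], [0.099, 0.995, -0.005], [-0.004, -0.005, -1.0]]
ft_force: [0.2, -0.2, -1.6]
grip_width: 0.0571
```

Request:
{"api": "apply_moves", "payload": {
  "plan": [
    {"tx": -2, "ty": 10, "tz": 0, "rx": 0, "ry": 0, "rz": 0, "jaw": -1},
    {"tx": -5, "ty": 30, "tz": 0, "rx": 0, "ry": 0, "rz": -0.005, "jaw": -1},
    {"tx": -9, "ty": 55, "tz": 0, "rx": 0, "ry": 0, "rz": -0.01, "jaw": -1},
    {"tx": -13, "ty": 80, "tz": 0, "rx": 0, "ry": 0, "rz": -0.018, "jaw": -1},
    {"tx": -17, "ty": 105, "tz": 0, "rx": 0, "ry": 0, "rz": -0.018, "jaw": -1},
    {"tx": -21, "ty": 130, "tz": 0, "rx": 0, "ry": 0, "rz": -0.018, "jaw": -1},
    {"tx": -25, "ty": 155, "tz": -4, "rx": 0, "ry": 0, "rz": -0.018, "jaw": -1},
    {"tx": -29, "ty": 178, "tz": -10, "rx": 0, "ry": 0, "rz": -0.018, "jaw": -1},
    {"tx": -33, "ty": 197, "tz": -16, "rx": 0, "ry": 0, "rz": -0.018, "jaw": -1},
    {"tx": -36, "ty": 212, "tz": -20, "rx": 0, "ry": 0, "rz": -0.018, "jaw": -1},
    {"tx": -38, "ty": 222, "tz": -24, "rx": 0, "ry": 0, "rz": -0.018, "jaw": -1},
    {"tx": -39, "ty": 228, "tz": -24, "rx": 0, "ry": 0, "rz": -0.018, "jaw": -1}
  ],
  "grip_force": 60
}}

```text
time_s: 11.3
position: [0.4859, 0.1805, 0.1871]
tool_rot: [[-0.993, 0.117, 0.003], [0.117, 0.993, -0.005], [-0.003, -0.005, -1.0]]
ft_force: [0.5, 0.1, -1.3]
grip_width: 0.0571
```

```bash
python3 - <<'E'
from h import *
snap("scene","pics/s5.png");snap("top","pics/t5.png");crop("pics/s5.png",300,100,560,330,"pics/s5c.png",3)
E
```

```text
(no output)
```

View pics/s5c.png

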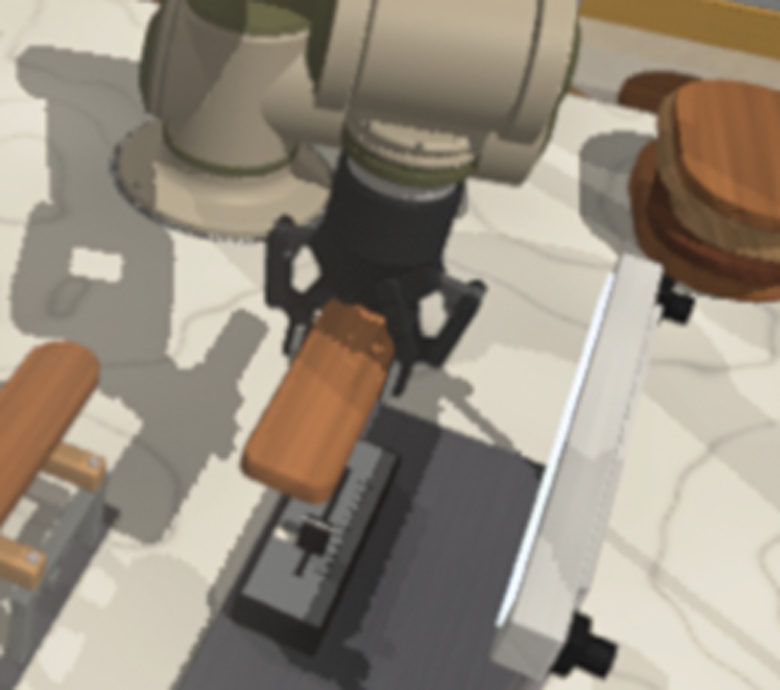

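View pics/t5.png

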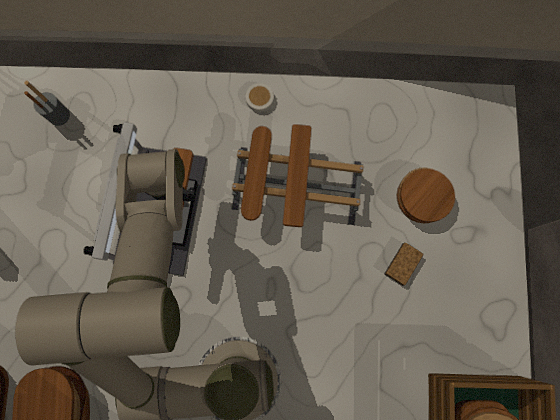

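Everything is clear and the board sits about 140 mm from the face. I'll make the final approach to about 100 mm and let it settle.

Request:
{"api": "apply_moves", "payload": {
  "plan": [
    {"tx": 0, "ty": 6, "tz": 0, "rx": 0, "ry": 0, "rz": 0, "jaw": -1},
    {"tx": -1, "ty": 14, "tz": 0, "rx": 0, "ry": 0, "rz": 0, "jaw": -1},
    {"tx": -1, "ty": 23, "tz": 0, "rx": 0, "ry": 0, "rz": 0, "jaw": -1},
    {"tx": -2, "ty": 31, "tz": 0, "rx": 0, "ry": 0, "rz": 0, "jaw": -1},
    {"tx": -2, "ty": 36, "tz": 0, "rx": 0, "ry": 0, "rz": 0, "jaw": -1},
    {"tx": -2, "ty": 38, "tz": 0, "rx": 0, "ry": 0, "rz": 0, "jaw": -1},
    {"tx": -2, "ty": 38, "tz": 0, "rx": 0, "ry": 0, "rz": 0, "jaw": -1},
    {"tx": -2, "ty": 38, "tz": 0, "rx": 0, "ry": 0, "rz": 0, "jaw": -1},
    {"tx": -2, "ty": 38, "tz": 0, "rx": 0, "ry": 0, "rz": 0, "jaw": -1},
    {"tx": -2, "ty": 38, "tz": 0, "rx": 0, "ry": 0, "rz": 0, "jaw": -1}
  ],
  "grip_force": 60
}}

```text
time_s: 12.4
position: [0.4843, 0.218, 0.1877]
tool_rot: [[-0.993, 0.117, 0.004], [0.117, 0.993, -0.005], [-0.004, -0.005, -1.0]]
ft_force: [-0.5, -0.9, -2.5]
grip_width: 0.057
```

```bash
python3 - <<'E'
from h import *
d=snap("scene","pics/s6.png")
crop("pics/s6.png",340,140,540,310,"pics/s6c.png",4)
s=env.observe(); print(s["position"],s["ft_force"],s["grip_width"],abs(s["qvel"]).max())
E
```

```text
[0.48430851 0.2180754  0.18764398] [ 0.15965222 -0.2504861  -2.7514122 ] 0.05738935635856208 0.1315283442526804
```

View pics/s6c.png

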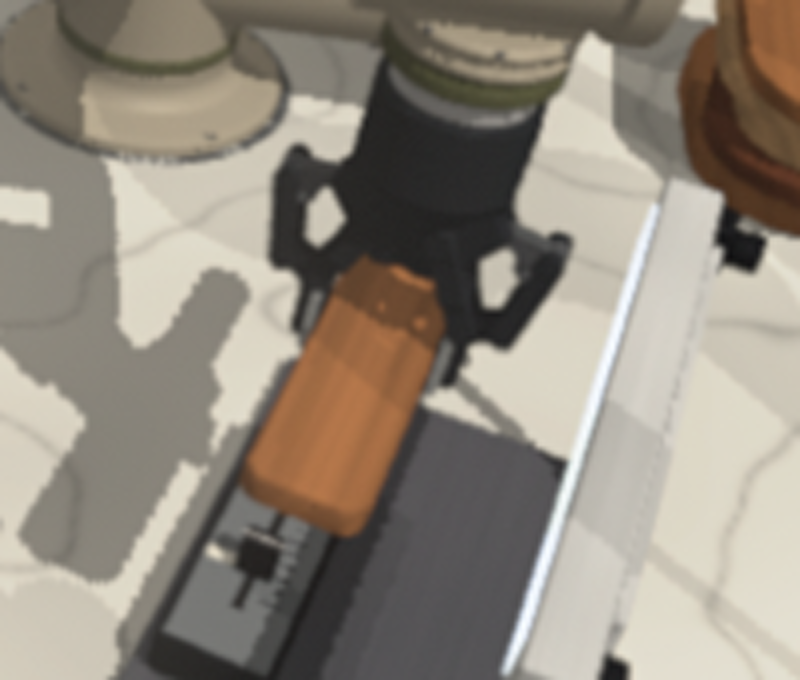

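```bash
python3 - <<'E'
from h import *
d=load("pics/s6.png"); m=np.array([.4832,.2182,.2103]); e=np.array([.993,-.117,0]); n=np.array([.117,.993,0])
for s in(-1,1):
  for dz in (-.04,0,.009,.02)[1:3]:
    p=proj(d,m+e*.129+n*.029*s+[0,0,dz]); print(s,dz,((p-[340,140])*4).round())
print((proj(d,m+e*.129+[0,0,.029])-proj(d,m+e*.129+[0,0,.009]))*4)
b=np.array([.4945,.320]);v=m[:2]-b; print(v@e[:2],v@n[:2])
E
```

```text
-1 0 [236. 477.]
-1 0.009 [240. 463.]
1 0 [361. 528.]
1 0.009 [366. 514.]
[ 10.14183063 -30.6668617 ]
0.0006897000000000245 -0.1024095
```

The far-end blade corners are predicted at crop (240,463) and (366,514). They appear at about (247,465) and (360,518), so the board is level to roughly 1–2° and where intended. Handing in.

```bash
python3 -c "
from rig import env
print(env.close_job())"
```

```text
the job is handed in; nothing more can be done
None
```

I set the dimmer to the tape, then lifted the paddle board off the rack and handed the job in at about 12.5 s of the 61 s allowed. The gripper is still holding the board in front of the light bar.

- **Dimmer:** I moved the grip 65 mm along its track. Its white line measured 0.3 mm (scene camera) and 2.1 mm (top camera) short of the tape's middle, against the 6 mm allowed. The two cameras disagree by about 2 mm, the stated calibration error.
- **Board position:** worked out from the arm pose and the earlier picture measurements, the balance point is about 1 mm from the bar's middle along it. It is about 102 mm in front of the face and at the bar's height.
- **Board attitude:** it is within about 1° of parallel to the bar and level to about 1–2°, judged from its far corners in the last picture.
- **Grip:** the fingers held at 57 mm opening, and the wrist force (about −2.5 N) fits the board's weight.
- **Other items:** the pictures showed the other boards, block and pile where they started, with a clear gap between the board and the light. I judged this by eye and did not measure it.

No check failed. One move call was refused for its format before anything moved, and I resent it.

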